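# Set a lamp post's stop collar on a height block

## Task

Set the stop collar of the little lamp stand with the taller of the two grey slotted blocks: slide that block flat on the stand's base between its two rails, slot around the threaded post, until it is fully home under the collar. Then spin the knurled collar down (clockwise from above) until it nips the block, finger-tight and no more, and leave block and collar so. Do not use or disturb the shorter block, and leave everything else where it lies.

Things in the scene. Friction and masses are not known exactly. Their poses are not given: they have to be found in the camera images.
- post_foot (a point): Foot of the fixed threaded post of the lamp stand, on its axis, at the top face of the base plate (12 mm above the bench). Axes are the stand's: z up; +x is the way the block slides in, so the channel's mouth is on the -x side. Post 16 mm thick, its top 81 mm above this point.
- stand: The fixed lamp stand, origin on the post's axis at bench level, axes as post_foot. Base plate 12 mm thick, from 85 mm behind (-x) to 50 mm ahead of the post, 100 mm wide. Two rails 12 mm tall flank the channel, inner faces 27 mm either side of the post, from 26 mm behind to 30 mm ahead of it, with flared lead-ins out to 44 mm behind.
- collar_mid (a point): Centre of the knurled steel stop collar on the post: 44 mm across, 28 mm tall, so its underside is 14 mm below and its top 14 mm above this point. At the start its underside hangs 4 to 8.5 mm above the top of a tall block lying on the base. The frame turns with the collar.
- collar_turn (a joint): Turn of the collar in rad, growing clockwise from above, which lowers it 2.55 mm per rad; it stays where left. Free spinning takes about 0.05 Nm. Bearing on a block it stiffens within 0.1 rad of touch: about 0.2 Nm for a press of 14 N, where fingers pinching with 8 N slip; pinching with 30 N they wrench it past 25 N, too tight. The turn needed from the start is 1.6 to 3.4 rad.
- tall_block_grip (a point): Centre of the tail of the taller grey slotted block (34 mm tall, about 0.2 kg): the place to pinch, across its 22 mm width (along y), 17 mm above the underside. Axes are the block's: z up, +x towards the slot's open end. It lies 48 mm behind (-x) tall_block_seat.
- tall_block_seat (a point): Point in the taller block's slot, at the level of its underside, 8 mm ahead of the slot's closed end and 30 mm behind its open end. Fully home it coincides with post_foot (the slot's end then touches the post). Axes as the block's.
- tall_block: The taller slotted block, 34 mm tall, grey plastic, origin at its underside midway along its 100 mm length. From above: a head 50 mm wide x 54 long with a slot 20 mm wide and 38 mm deep, open at the +x end, and behind it a tail 22 mm wide and 46 mm long. tall_block_seat is 20 mm ahead (+x) of the origin.
- collar: The knurled collar as a body; origin at its centre, same as collar_mid.
- short_block: The other slotted block, same plan and material but only 24 mm tall; origin at its underside, midway along its length. To be left alone.
- ring_lamp: Bystander: ring lamp head, white, 100 mm across, 22 mm tall, lying flat with a black clamp lug. Origin at the centre of its underside.
- oil_bottle: Bystander: small amber bottle with black cap, 32 mm across, 75 mm tall. Origin at the centre of its underside.
- stain_jar: Bystander: glass jar with white lid, 60 mm across, 70 mm tall. Origin at the centre of its underside.
- slide_box: Bystander: blue specimen-slide box, 85 x 100 x 35 mm. Origin at the centre of its underside.
- petri_dish: Bystander: closed clear dish, 90 mm across, 15 mm tall. Origin at the centre of its underside.
- forceps: Bystander: steel forceps, 120 mm long, 5 mm thick, lying flat. Origin at the centre of its underside.
- dust_brush: Bystander: small dusting brush lying flat. Origin at the centre of its underside.
Not all that is in view belongs to the job. Of the things like the stand, leave any that is orange; of the rest the larger one is meant.

How it is judged:
On the way, in this order (a step that is already met when the one before it is completed fails the run):
1. the taller block lies flat on the stand's base, home around the post (within 5 mm), the collar not yet bearing on it (horizontal distance between tall_block_seat and post_foot below 0.005 m and z of tall_block_seat in the frame of post_foot between -0.003 and 0.002 m and angle between tall_block's own z axis and vertical below 0.04 rad and contact force between collar and tall_block below 1 N), for 0.2 s.
2. the collar bears on the taller block with 2 N or more (horizontal distance between tall_block_seat and post_foot below 0.005 m and z of tall_block_seat in the frame of post_foot between -0.003 and 0.002 m and angle between tall_block's own z axis and vertical below 0.04 rad and contact force between collar and tall_block above 2 N), for 0.2 s.
At the end, for the whole second after the job is handed in: The taller block lies flat on the base, home around the post (slot seat within 5 mm of the post's foot), nipped by the collar with 2 to 25 N, at rest and let go (all of step 2 and contact force between collar and tall_block below 25 N and linear speed of tall_block below 0.02 m/s); the robot touches nothing.
It fails at once if the collar is wrenched onto a block with more than 25 N (contact force between collar and tall_block above 25 N or contact force between collar and short_block above 25 N).
It fails at once if the shorter block is moved more than 20 mm (distance of short_block from where it was at the start of the episode above 0.02 m).
It fails at once if a bystander is moved more than 30 mm (distance of any of ring_lamp, oil_bottle, stain_jar, slide_box, petri_dish, forceps, dust_brush from where it was at the start of the episode above 0.03 m).
It also fails if it takes over 72 s, if anything falls off the work surface, if the arm or the gripper's body presses on something with over 40 N, if the wrist force passes 120 N, or if a joint passes its speed limit or range.

## Robot

A 6-joint arm with a two-finger parallel gripper is mounted at the origin on the work surface. World frame = base frame: x ahead of the robot, y to its left, z up, the work surface at z = 0. Lengths are in m, angles in rad, forces in N, time in s.
With the tool pointing down it reaches from about 0.375 to 0.9 m from the base axis. Payload 3.1 kg.
Tool frame: the origin (TCP) lies at the very end of the fingers, on their centre line; the grasp point (between the pads) lies 19 mm behind it; x points along the fingers, y is the direction in which the jaws open and shut, and the axes are right-handed (so a half turn about x gives the same grasp; the last joint's range is limited). The gripper opens to 87 mm and grips with 3 to 60 N. Pads are 19 mm wide; open, the fingers measure 117 mm over their backs; the gripper's body (75 mm by 190 mm) begins 51 mm behind the grasp point.
Start: joints at [-1.478, 0.527, 1.433, -0, 1.181, -0.178], TCP at [0.168, -0.602, 0.223] pointing down, gripper open.
Joint ranges: [-3.08, 3.08], [-0.75, 2.2], [0.22, 2.44], [-1.43, 4.57], [0, 2.65], [-2.85, 2.85]. Speed limits (rad/s): [2.79, 2.79, 3.14, 3.14, 3.14, 3.14].

## Interface

Orientations are given as a rotation vector (axis times angle).
In Python, from workcell import manip gives the robot as it stands.
- The arm moves only by the tool arm_command, never from a script. Its argument "steps" is a list of rows, each a list of 6 numbers: the shift along the tool's x, y, z in cm, then the turn, a rotation vector about the tool's x, y, z in rad. In form: [[tx, ty, tz, rx, ry, rz], ...]. A call has 1 to 10 rows; each row shifts and turns the commanded pose from where the row before left it, along the tool's axes as they then stand; what a row does not reach is not made up. A row lasts 1/8 s, in which the tool goes at most 62.5 mm and 10.7 degrees, less where a joint would pass 70% of its speed; a pose out of reach is approached as far as the arm can. A call is refused whole if a number of a shift passes 6.25 or a number of a turn 0.188, either way. A call with a gripper value outside its range is refused whole. "claw" is the finger opening in cm, from 0 to 8.7, set as the call begins (left out, the last holds). The fingers move at their own pace and stop on an object; "grip_force" is the grip in N (left out, the last holds). Time passes only in rows, so rows that do not move let the fingers close. It gives the time, the measured TCP pose, the force and the opening at its end, in the units of the state.
- manip.get_state(): the state, without advancing time (a new reading comes with each control period).
- manip.camera(name): name is "side" or "top"; returns a dict with "frame" (420x560x3 uint8, blue, green, red), "fx", "fy", "cx", "cy" (pixels), "D" ([k1, k2, p1, p2, k3] as OpenCV has them; the pictures are not rectified), "R" (3x3) and "t" (3): a world point X has camera coordinates R X + t. Camera axes: x right, y down, z forward; pixel columns grow to the right and rows downward; lengths in m; the calibration is good to about 2 mm. A picture is of the moment at which its call begins. There is no depth.
- manip.job_done(): hands the job in, once; it reports no verdict.
The state is a dict: "time": time; "joint_pos": joint angles; "dq": joint speeds; "effort": joint torques, N m; "eef_pos": TCP position; "tool_rot": TCP orientation; "ft_force": force on the tool from outside, world axes, zero at the start; "wrist_torque": the same for the moment, N m; "width": finger opening in m.
Only numpy, scipy, OpenCV 4.12 (cv2) and the standard library are available. Lean on these libraries where they do the work, as an engineer would, in place of code of your own. Each camera call takes 0.05 s, during which the arm holds its last target. There are 200 camera calls.

## Working session

There is one attempt and no reset: what is moved stays moved. The work goes in short steps, Python scripts to look and compute and a tool call to move; the robot and the scene stay as the last step left them, time stands still between calls to the robot, and variables do not carry over. Pictures are saved under pics/ and viewed, about 8 in all and at most 12, crops included, and the job is handed in when it is done.

Besides the shell and the picture viewer there is one more tool, called after ">>>" as name(argument=value, ...) on one line, values as JSON. arm_command: Moves the arm, as the interface text tells. Its arguments: {"type":"object","properties":{"steps":{"type":"array","items":{"type":"array","items":{"type":"number"}}},"claw":{"type":"number"},"grip_force":{"type":"number"}},"required":["steps"]}

```bash
mkdir -p pics; ls
cat > h.py <<'E'
import numpy as np, cv2
from workcell import manip
def snap(n,f):
    c=manip.camera(n); cv2.imwrite(f'pics/{f}.png',c['frame'])
    np.savez(f'pics/{f}.npz',**{k:np.array(v) for k,v in c.items()}); return c
def load(f): return dict(np.load(f'pics/{f}.npz'))
def K(c): return np.array([[c['fx'],0,c['cx']],[0,c['fy'],c['cy']],[0,0,1.]],float)
def ray(c,px,z):
    u=cv2.undistortPoints(np.array(px,float).reshape(-1,1,2),K(c),np.array(c['D'],float)).reshape(-1,2)
    R=np.array(c['R']);t=np.array(c['t']).ravel();o=-R.T@t
    d=np.c_[u,np.ones(len(u))]@R
    return o+d*((z-o[2])/d[:,2])[:,None]
def proj(c,X):
    return cv2.projectPoints(np.array(X,float).reshape(-1,3),cv2.Rodrigues(np.array(c['R'],float))[0],np.array(c['t'],float).ravel(),K(c),np.array(c['D'],float))[0].reshape(-1,2)
E
python3 - <<'E'
from h import *
for n in ('top','side'):
    c=snap(n,n+'0'); print(n,c['fx'],-np.array(c['R']).T@np.array(c['t']).ravel(),np.array(c['R'])[2])
a=cv2.imread('pics/top0.png');b=cv2.imread('pics/side0.png')
s=manip.get_state();print(s['time'],s['eef_pos'],s['tool_rot'],s['width'])
E
```

```text
pics
top 540.6297522439071 [ 0.37792792 -0.03609313  1.5273709 ] [ 0.1173691  -0.00448129 -0.99307825]
side 524.5383661766087 [ 0.52238651 -1.07746938  0.6407283 ] [ 0.02021096  0.87434384 -0.48488593]
0.1 [ 0.1677358  -0.60137023  0.22163615] [ 2.0770613   0.28606051 -2.07688787] 0.08689733670707958
```

View pics/top0.png

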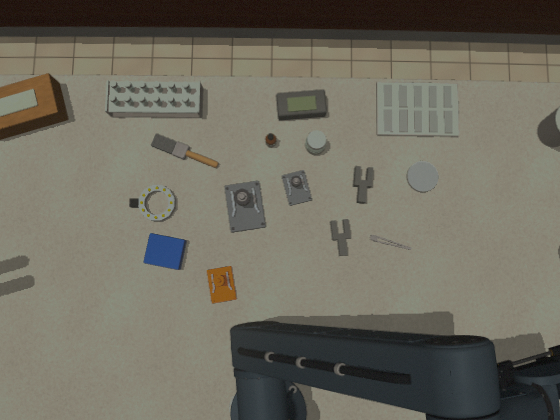

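View pics/side0.png

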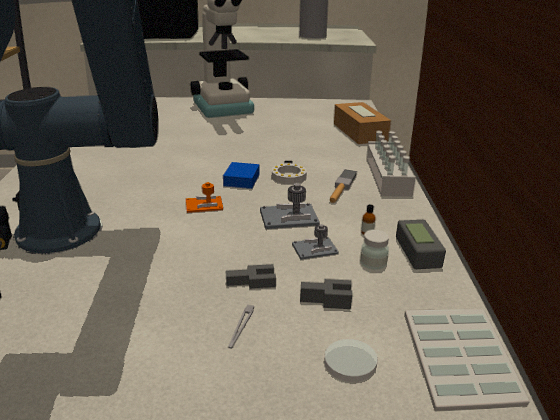

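The top view shows three stands: orange at (222,284), which is ruled out; small grey at (297,187); and large grey at (244,206), which is the one meant. The two blocks are at top (363,184) / side (327,293), which looks taller, and top (341,237) / side (250,276). I'll confirm with crops.

Run:
```python
from h import *
a=cv2.imread('pics/top0.png');b=cv2.imread('pics/side0.png')
def crop(im,x,y,w,h,s): return cv2.resize(im[y:y+h,x:x+w],None,fx=s,fy=s,interpolation=cv2.INTER_CUBIC)
g=lambda i: np.uint8(np.clip(255*(i/255.)**.6,0,255))
m1=np.hstack([crop(b,220,255,140,60,5.7142857)[:342,:800]])
m2=crop(b,255,180,90,52,5) # 450x260
m3=crop(b,290,220,50,40,5) 
r2=np.zeros((258,800,3),np.uint8); r2[:, :450]=m2[:258]; r2[:200,500:750]=m3
cv2.imwrite('pics/c1.png',g(np.vstack([m1,r2])))
# top: blocks 325..385 x 160..260 ; stand 220..270 x 178..234
t1=crop(a,326,160,54,100,6); t2=crop(a,218,176,54,62,8)
o=np.zeros((600,780,3),np.uint8); o[:,:324]=t1; o[:496,340:772]=t2
cv2.imwrite('pics/c2.png',g(o))
```

```text
(no output)
```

View pics/c1.png

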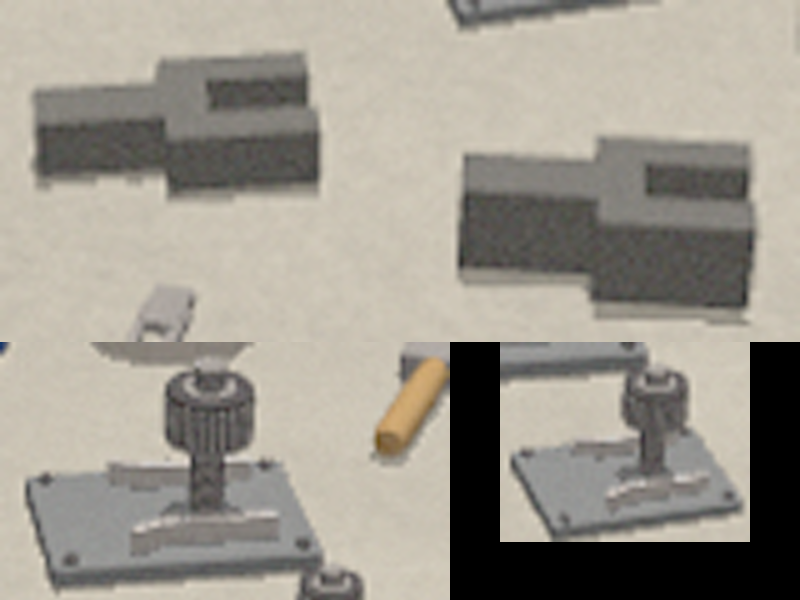

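View pics/c2.png

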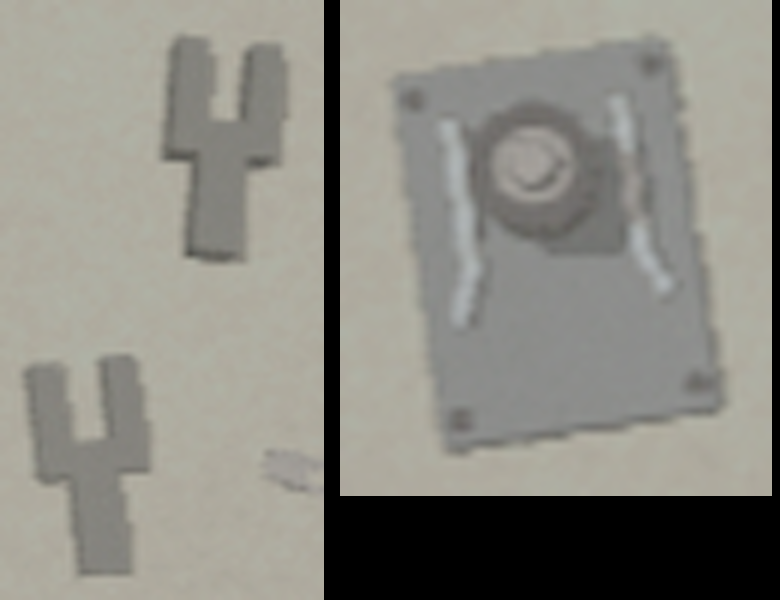

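The crops confirm it. The right-hand block in side view (top (363,184)) has side faces about 80 crop px tall against about 55 for the other, so it is the taller. The large grey stand has its flared mouth toward the robot. Next I'll fit the poses.

```bash
cat > fit.py <<'E'
from h import *
from scipy.optimize import least_squares
def un(p,s,ox,oy): p=np.array(p,float); return (p+.5)/s-.5+[ox,oy]
def fit(obs,x0):
    # obs: list (cam, pix Nx2, body pts Nx3)
    def f(q):
        c,s=np.cos(q[2]),np.sin(q[2]);R=np.array([[c,-s,0],[s,c,0],[0,0,1]])
        return np.concatenate([(proj(cam,(np.array(B)/1e3)@R.T+[q[0],q[1],0])-px).ravel() for cam,px,B in obs])
    r=least_squares(f,x0,loss='soft_l1'); return r.x,f(r.x).reshape(-1,2)
E
python3 - <<'E'
from fit import *
T=load('top0');S=load('side0')
bt=un([(173,37),(287,43),(165,150),(281,153),(187,252),(245,258),(215,120),(240,121)],6,326,160)
Bt=[(50,25,34),(50,-25,34),(-4,25,34),(-4,-25,34),(-50,11,34),(-50,-11,34),(12,10,34),(12,-10,34)]
bs=un([(465,155),(462,190),(597,138),(597,221),(750,145),(752,228),(460,268),(592,302),(747,305)],5.7142857,220,255)
Bs=[(-50,11,34),(-50,-11,34),(-4,25,34),(-4,-25,34),(50,25,34),(50,-25,34),(-50,-11,0),(-4,-25,0),(50,-25,0)]
st=un([(392-340,78),(665-340,38),(722-340,405),(450-340,445)],8,218,176)
St=[(50,50,12),(50,-50,12),(-85,-50,12),(-85,50,12)]
ss=un([(25,485-342),(280,462-342),(322,557-342),(50,573-342)],5,255,180)
Ss=[(-85,50,12),(50,50,12),(50,-50,12),(-85,-50,12)]
for nm,o,x0 in (('block',[(T,bt,Bt),(S,bs,Bs)],ray(T,[(363,184)],.03)[0][:2]),('stand',[(T,st,St),(S,ss,Ss)],ray(T,[(244,200)],.012)[0][:2])):
    q,r=fit(o,[*x0,0]);print(nm,q);print(r.round(1).tolist())
    for k in (0,1):
        print(k,fit([o[k]],[*x0,0])[0])
    if nm=='stand':
        c,s=np.cos(q[2]),np.sin(q[2])
        for cam in (T,S):
            print('posttop,collar centers',proj(cam,[(q[0],q[1],z) for z in (.093,.012+.034+.006+.028,.012+.034+.006,.012)]).round(1).tolist())
p=ray(S,un([(210,368-342),(210,382-342),(210,440-342)],5,255,180),.09);print(p)
E
```

```text
block [ 0.62934575 -0.2550819  -0.06605875]
[[0.8, -0.0], [-0.5, 0.4], [1.0, 0.0], [-0.6, 0.9], [1.3, -0.3], [-0.5, -0.7], [-1.7, -0.1], [1.3, 0.2], [-0.5, -0.6], [-0.2, -0.0], [-0.2, -0.7], [0.1, 0.0], [0.2, -0.7], [1.3, 0.1], [-0.5, 0.2], [-0.1, -0.1], [0.6, 0.6]]
0 [ 0.62947158 -0.25460185 -0.05736429]
1 [ 0.62929199 -0.25543458 -0.07142595]
stand [0.58250556 0.07819552 0.16343395]
[[0.3, 0.2], [1.0, -0.1], [0.9, 0.9], [-0.3, 1.2], [-0.1, -2.1], [0.3, -0.7], [0.9, -1.0], [0.6, -0.4]]
0 [0.58406754 0.07964414 0.16971905]
1 [0.58135586 0.07330174 0.15582519]
posttop,collar centers [[242.1, 196.0], [242.5, 196.7], [243.2, 198.2], [244.3, 200.1]]
posttop,collar centers [[296.9, 184.0], [296.7, 188.8], [296.4, 199.0], [295.8, 213.2]]
[[0.58190264 0.08002723 0.09      ]
 [0.58134257 0.06429337 0.09      ]
 [0.57914998 0.00260344 0.09      ]]
```

```bash
cat >> h.py <<'E'
from scipy.spatial.transform import Rotation as Ro
def target_R(yaw): # tool x down, tool y along body y (either sign)
    y=np.array([-np.sin(yaw),np.cos(yaw),0]);x=np.array([0,0,-1.])
    return np.stack([x,y,np.cross(x,y)],1)
def plan(xyz,yaw=None,flip=False):
    s=manip.get_state();C=Ro.from_rotvec(s['tool_rot']);M=C.as_matrix()
    print('t',round(s['time'],2),'pos',np.round(s['eef_pos'],4),'x',M[:,0].round(3),'y',M[:,1].round(3),'w',round(s['width'],4),'F',np.round(s['ft_force'],1),'Tq',np.round(s['wrist_torque'],2),'j6',round(s['joint_pos'][5],3))
    T=C
    if yaw is not None:
        T=min((Ro.from_matrix(target_R(yaw+k*np.pi)) for k in (0,1)),key=lambda q:(C.inv()*q).magnitude())
        if flip: T=T*Ro.from_rotvec([np.pi,0,0])
        print('turn',(C.inv()*T).as_rotvec().round(4))
    print('shift cm, after turn',(T.inv().apply(np.array(xyz)-s['eef_pos'])*100).round(2))
E
python3 - <<'E'
from h import *
# block grip at -36 from origin
b=np.array([.6294,-.2551]);y=-.066
g=b-.036*np.array([np.cos(y),np.sin(y)]);print(g)
plan([*g,.12],y)
E
```

```text
[ 0.59347838 -0.25272572]
t 0.1 pos [ 0.1677 -0.6014  0.2216] x [-0.     0.002 -1.   ] y [ 0.268 -0.963 -0.002] w 0.0869 F [-0.5 -0.4 -0.3] Tq [-0.01  0.   -0.03] j6 -0.178
turn [ 0.3377 -0.      0.002 ]
shift cm, after turn [ 10.16 -37.6  -40.18]
```

>>> arm_command(steps=[[0, 0, 0, 0.169, 0, 0], [0, 0, 0, 0.169, 0, 0], [0, -2.7, -2.9, 0, 0, 0], [0, -2.7, -2.9, 0, 0, 0], [0, -2.7, -2.9, 0, 0, 0], [0, -2.7, -2.9, 0, 0, 0], [0, -2.7, -2.9, 0, 0, 0], [0, -2.7, -2.9, 0, 0, 0], [0, -2.7, -2.9, 0, 0, 0], [0, -2.7, -2.9, 0, 0, 0]], claw=5.5)

```text
time: 1.35
eef_pos: [0.4143, -0.4007, 0.2221]
tool_rot: [-2.187, 0.072, 2.188]
ft_force: [-0.1, -0.5, 0.3]
width: 0.0546
```

>>> arm_command(steps=[[1.5, -2.7, -2.9, 0, 0, 0], [1.5, -2.7, -2.9, 0, 0, 0], [1.5, -2.7, -2.9, 0, 0, 0], [1.5, -2.7, -2.9, 0, 0, 0], [1.5, -2.7, -2.9, 0, 0, 0], [1.5, -2.5, -2.5, 0, 0, 0], [0, 0, 0, 0, 0, 0], [0, 0, 0, 0, 0, 0]])

```text
time: 2.35
eef_pos: [0.5933, -0.2535, 0.1322]
tool_rot: [-2.187, 0.072, 2.189]
ft_force: [0.1, -0.3, -0.1]
width: 0.0549
```

Run:
```python
from h import *
plan([.5935,-.2527,.007],-.066)
```

```text
t 2.35 pos [ 0.5933 -0.2535  0.1322] x [-0.001  0.    -1.   ] y [-0.066 -0.998 -0.   ] w 0.0549 F [ 0.1 -0.3 -0.1] Tq [ 0.03 -0.03  0.01] j6 1.06
turn [0.0002 0.001  0.    ]
shift cm, after turn [ 1.252e+01 -8.000e-02 -1.000e-02]
```

>>> arm_command(steps=[[3, 0, 0, 0, 0, 0], [3, 0, 0, 0, 0, 0], [3, 0, 0, 0, 0, 0], [2, 0, 0, 0, 0, 0], [1, 0, 0, 0, 0, 0], [0.5, 0, 0, 0, 0, 0], [0, 0, 0, 0, 0, 0]])

```text
time: 3.22
eef_pos: [0.5941, -0.2537, 0.008]
tool_rot: [-2.189, 0.073, 2.187]
ft_force: [-0.4, 0.3, -0.1]
width: 0.055
```

>>> arm_command(steps=[[0, 0, 0, 0, 0, 0], [0, 0, 0, 0, 0, 0], [0, 0, 0, 0, 0, 0], [0, 0, 0, 0, 0, 0], [0, 0, 0, 0, 0, 0], [0, 0, 0, 0, 0, 0]], claw=1.0, grip_force=25)

```text
time: 3.98
eef_pos: [0.5938, -0.2534, 0.0077]
tool_rot: [-2.188, 0.072, 2.188]
ft_force: [1.2, 1.2, 2.3]
width: 0.0217
```

>>> arm_command(steps=[[-1, 0, 0, 0, 0, 0], [-3, 0, 0, 0, 0, 0], [-3, 0, 0, 0, 0, 0], [-3, 0, 0, 0, 0, 0], [0, 0, 0, 0, 0, 0], [0, 0, 0, 0, 0, 0]])

```text
time: 4.72
eef_pos: [0.5929, -0.2529, 0.1066]
tool_rot: [-2.185, 0.071, 2.189]
ft_force: [0.3, 0.1, -2.9]
width: 0.0218
```

Run:
```python
from h import *
p=np.array([.583,.077]);y=.165
u=np.array([np.cos(y),np.sin(y)])
plan([*(p-.14*u),.10],y)
snap('side','s1')
c=snap('top','t1')
a=cv2.imread('pics/side0.png')
s=cv2.imread('pics/s1.png');t=cv2.imread('pics/t1.png')
cv2.imwrite('pics/v1.png',np.hstack([cv2.resize(s[210:330,260:380],(400,400),interpolation=2),cv2.resize(t[130:250,310:430],(400,400),interpolation=2)]))
```

```text
t 4.72 pos [ 0.5929 -0.2529  0.1066] x [-0.002  0.001 -1.   ] y [-0.066 -0.998 -0.001] w 0.0218 F [ 0.3  0.1 -2.9] Tq [ 0.02  0.09 -0.02] j6 1.061
turn [-0.2312  0.0017  0.0011]
shift cm, after turn [  0.66 -32.71   9.56]
```

View pics/v1.png

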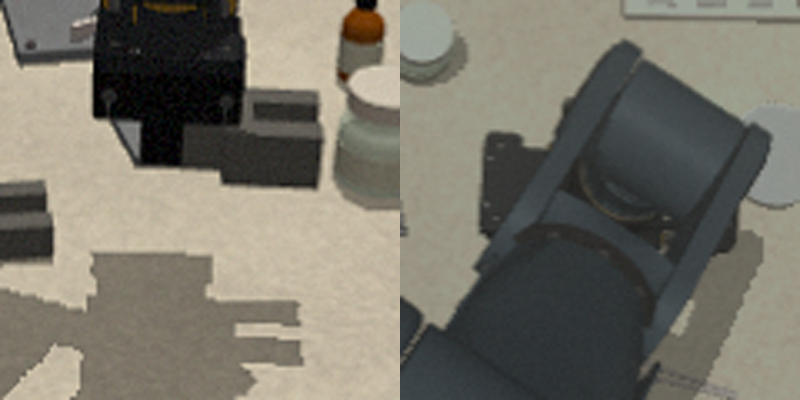

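>>> arm_command(steps=[[0, 0, 0, -0.077, 0, 0], [0, 0, 0, -0.077, 0, 0], [0, 0, 0, -0.077, 0, 0], [0, -2, 0.6, 0, 0, 0], [0, -3, 0.9, 0, 0, 0], [0, -3, 0.9, 0, 0, 0], [0, -3, 0.9, 0, 0, 0], [0, -3, 0.9, 0, 0, 0], [0, -3, 0.9, 0, 0, 0], [0, -3, 0.9, 0, 0, 0]])

```text
time: 6.08
eef_pos: [0.5006, -0.0649, 0.1064]
tool_rot: [2.134, 0.177, -2.138]
ft_force: [0.3, 0.8, -1.1]
width: 0.0219
```

>>> arm_command(steps=[[0, -3, 0.9, 0, 0, 0], [0, -3, 0.9, 0, 0, 0], [0, -3, 0.9, 0, 0, 0], [0, -2.5, 0.7, 0, 0, 0], [0, -1.2, 0.1, 0, 0, 0], [0, 0, 0, 0, 0, 0], [0, 0, 0, 0, 0, 0]])

```text
time: 6.95
eef_pos: [0.4474, 0.0529, 0.1074]
tool_rot: [2.136, 0.175, -2.135]
ft_force: [1.0, -0.5, -1.4]
width: 0.0218
```

Run:
```python
from h import *
p=np.array([.583,.077]);y=.165
u=np.array([np.cos(y),np.sin(y)])
plan([*(p-.125*u),.045],y)
```

```text
t 6.95 pos [0.4474 0.0529 0.1074] x [ 0.001 -0.    -1.   ] y [ 0.164 -0.987  0.   ] w 0.0218 F [ 1.  -0.5 -1.4] Tq [-0.    0.05  0.03] j6 1.276
turn [-0.0006 -0.0008 -0.0004]
shift cm, after turn [ 6.24 -0.15 -1.27]
```

>>> arm_command(steps=[[2.5, -0.15, 0, 0, 0, 0], [2.5, 0, 0, 0, 0, 0], [2, 0, 0, 0, 0, 0], [1, 0, 0, 0, 0, 0], [0.5, 0, 0, 0, 0, 0], [0, 0, 0, 0, 0, 0], [0, 0, 0, 0, 0, 0]])

```text
time: 7.82
eef_pos: [0.4467, 0.0549, 0.023]
tool_rot: [2.137, 0.176, -2.134]
ft_force: [-0.3, 0.2, -1.7]
width: 0.0219
```

Run:
```python
from h import *
p=np.array([.583,.077]);y=.165
u=np.array([np.cos(y),np.sin(y)])
plan([*(p-.135*u),.0217],y)
snap('side','s2');snap('top','t2')
s=cv2.imread('pics/s2.png');t=cv2.imread('pics/t2.png')
g=lambda i: np.uint8(np.clip(255*(i/255.)**.6,0,255))
cv2.imwrite('pics/v2.png',g(np.hstack([cv2.resize(s[165:245,240:340],(500,400),interpolation=2),cv2.resize(t[170:250,215:275],(300,400),interpolation=2)])))
```

```text
t 7.83 pos [0.4467 0.0549 0.023 ] x [ 0.001 -0.    -1.   ] y [ 0.164 -0.986  0.   ] w 0.0219 F [-0.3  0.2 -1.7] Tq [-0.01  0.07 -0.01] j6 1.279
turn [-0.0002 -0.0011 -0.0003]
shift cm, after turn [ 0.13  0.06 -0.31]
```

View pics/v2.png

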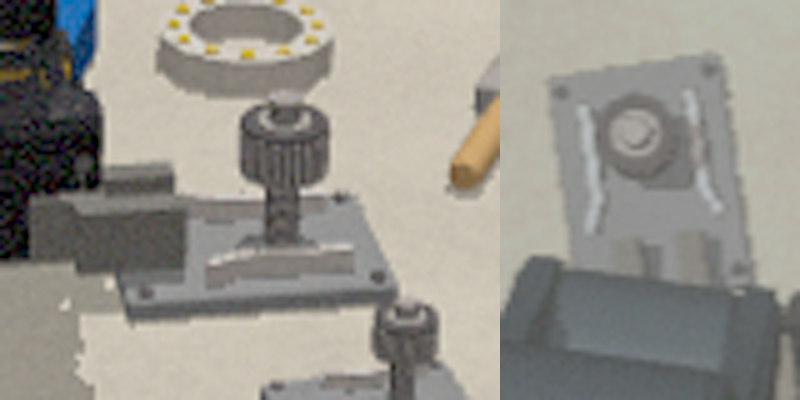

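The block is level, about 3 mm above the base. The fork tips in the top crop are at columns 614–645 and 680–712 (row ~240). I'll check their lateral alignment against the post and rails.

Run:
```python
from fit import *
T=load('t2')
y=.165;u=np.array([np.cos(y),np.sin(y)]);n=np.array([-u[1],u[0]]);p=np.array([.583,.077])
def W(pts,z):
    q=ray(T,un([(a-500,b) for a,b in pts],5,215,170),z)[:,:2]-p
    print(z,np.c_[q@u,q@n].round(4).tolist())
W([(614,243),(645,241),(680,237),(712,233)],.049)
W([(593,107),(602,185),(686,95),(698,170)],.024)
W([(633,127),(636,135)],.09)
W([(603,130),(678,130)],.075)
W([(549,77),(720,52)],.012)
```

```text
0.049 [[-0.0524, 0.0252], [-0.0539, 0.0082], [-0.0547, -0.0111], [-0.0552, -0.0288]]
0.024 [[0.0283, 0.0277], [-0.0162, 0.029], [0.0271, -0.025], [-0.016, -0.0254]]
0.09 [[0.0033, 0.0034], [-0.0012, 0.0024]]
0.075 [[0.0065, 0.0205], [0.0003, -0.0197]]
0.012 [[0.0512, 0.0508], [0.0506, -0.0472]]
```

>>> arm_command(steps=[[0, -0.25, 0, 0, 0, 0], [0.25, 0, 0, 0, 0, 0], [0, 0, -0.7, 0, 0, 0], [0, 0, -0.7, 0, 0, 0], [0, 0, -0.7, 0, 0, 0], [0, 0, -0.7, 0, 0, 0], [0, 0, -0.7, 0, 0, 0], [0, 0, 0, 0, 0, 0]])

```text
time: 8.93
eef_pos: [0.4813, 0.0632, 0.0201]
tool_rot: [2.137, 0.176, -2.134]
ft_force: [0.9, -0.5, -1.8]
width: 0.022
```

Run:
```python
from h import *
p=np.array([.583,.077]);y=.165
u=np.array([np.cos(y),np.sin(y)])
plan([*(p-.056*u),.0197],y)
```

```text
t 8.93 pos [0.4813 0.0632 0.0201] x [ 0.001 -0.    -1.   ] y [ 0.164 -0.986  0.   ] w 0.022 F [ 0.9 -0.5 -1.8] Tq [-0.03  0.12 -0.01] j6 1.306
turn [-0.     -0.0013 -0.0003]
shift cm, after turn [ 0.04  0.31 -4.65]
```

>>> arm_command(steps=[[0, 0, -0.6, 0, 0, 0], [0, 0, -0.6, 0, 0, 0], [0, 0, -0.6, 0, 0, 0], [0, 0, -0.6, 0, 0, 0], [0, 0, -0.6, 0, 0, 0], [0, 0, -0.4, 0, 0, 0], [0, 0, 0, 0, 0, 0]])

```text
time: 9.8
eef_pos: [0.5143, 0.0688, 0.0201]
tool_rot: [2.136, 0.176, -2.135]
ft_force: [-0.3, -1.4, -1.6]
width: 0.022
```

>>> arm_command(steps=[[0, 0, -0.3, 0, 0, 0], [0, 0, -0.3, 0, 0, 0], [0, 0, -0.2, 0, 0, 0], [0, 0, 0, 0, 0, 0]])

```text
time: 10.3
eef_pos: [0.522, 0.0701, 0.0201]
tool_rot: [2.136, 0.176, -2.135]
ft_force: [0.1, 0.2, -2.2]
width: 0.0215
```

>>> arm_command(steps=[[0, 0, -0.2, 0, 0, 0], [0, 0, -0.2, 0, 0, 0], [0, 0, 0, 0, 0, 0]])

```text
time: 10.68
eef_pos: [0.526, 0.0708, 0.0201]
tool_rot: [2.136, 0.176, -2.135]
ft_force: [0.4, -0.5, -1.5]
width: 0.0217
```

>>> arm_command(steps=[[0, 0, -0.2, 0, 0, 0], [0, 0, 0, 0, 0, 0]])

```text
time: 10.92
eef_pos: [0.5275, 0.0712, 0.02]
tool_rot: [2.135, 0.176, -2.136]
ft_force: [-0.4, 0.4, -2.0]
width: 0.0217
```

>>> arm_command(steps=[[0, 0, -0.15, 0, 0, 0], [0, 0, 0, 0, 0, 0]])

```text
time: 11.18
eef_pos: [0.5276, 0.0713, 0.0199]
tool_rot: [2.132, 0.177, -2.139]
ft_force: [-3.7, -1.7, 0.2]
width: 0.0219
```

>>> arm_command(steps=[[0.08, 0, 0, 0, 0, 0], [0, 0, 0.05, 0, 0, 0], [0, 0, 0, 0, 0, 0]])

```text
time: 11.55
eef_pos: [0.5276, 0.0713, 0.0196]
tool_rot: [2.133, 0.177, -2.138]
ft_force: [-5.6, -1.2, 5.7]
width: 0.0218
```

>>> arm_command(steps=[[0, 0, 0, 0, 0, 0], [0, 0, 0, 0, 0, 0], [0, 0, 0, 0, 0, 0], [0, 0, 0, 0, 0, 0]], claw=4.5)

```text
time: 12.05
eef_pos: [0.5291, 0.0713, 0.0192]
tool_rot: [2.136, 0.176, -2.135]
ft_force: [-0.2, -0.1, 0.3]
width: 0.0439
```

>>> arm_command(steps=[[0, 0, 2, 0, 0, 0], [0, 0, 2.5, 0, 0, 0], [0, 0, 2.5, 0, 0, 0], [0, 0, 2.5, 0, 0, 0], [-3, 0, 0, 0, 0, 0], [-3, 0, 0, 0, 0, 0], [-3, 0, 0, 0, 0, 0], [-2, 0, 0, 0, 0, 0], [0, 0, 0, 0, 0, 0]])

```text
time: 13.18
eef_pos: [0.4362, 0.0556, 0.1305]
tool_rot: [2.14, 0.176, -2.13]
ft_force: [0.0, -0.0, -0.3]
width: 0.045
```

Run:
```python
from h import *
plan([.583,.077,.14],.165)
snap('side','s3');snap('top','t3')
s=cv2.imread('pics/s3.png');t=cv2.imread('pics/t3.png')
g=lambda i: np.uint8(np.clip(255*(i/255.)**.6,0,255))
cv2.imwrite('pics/v3.png',g(np.hstack([cv2.resize(s[170:240,255:325],(480,480),interpolation=2),cv2.resize(t[174:240,220:264],(320,480),interpolation=2)])))
```

```text
t 13.18 pos [0.4362 0.0556 0.1305] x [ 0.004 -0.    -1.   ] y [ 0.164 -0.986  0.001] w 0.045 F [ 0.  -0.  -0.3] Tq [-0.06 -0.03  0.03] j6 1.277
turn [-0.0001 -0.0041 -0.0012]
shift cm, after turn [ -0.95   0.3  -14.83]
```

View pics/v3.png

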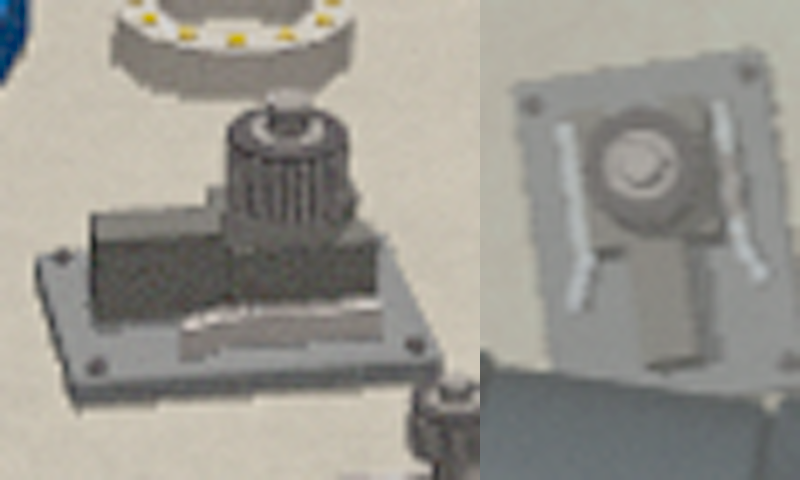

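The block lies flat between the rails with the collar hanging clear over its head, so it's home: the push met contact at -4 to -6 N. Next I'll move over the collar and unwind the wrist.

>>> arm_command(steps=[[-0.5, 0, 0, 0, 0, 0], [-0.5, 0, -1.8, 0, 0, 0], [0, 0, -2, 0, 0, 0], [0, 0, -2, 0, 0, 0], [0, 0, -2, 0, 0, 0], [0, 0, -2, 0, 0, 0], [0, 0, -2, 0, 0, 0], [0, 0, -2, 0, 0, 0], [0, 0.1, -1, 0, 0, 0], [0, 0, 0, 0, 0, 0]], claw=8.7)

```text
time: 14.52
eef_pos: [0.5811, 0.0789, 0.1386]
tool_rot: [2.134, 0.176, -2.137]
ft_force: [0.4, 0.0, 0.4]
width: 0.0873
```

>>> arm_command(steps=[[0, 0, 0, -0.18, 0, 0], [0, 0, 0, -0.18, 0, 0], [0, 0, 0, -0.18, 0, 0], [0, 0, 0, -0.18, 0, 0], [0, 0, 0, -0.18, 0, 0], [0, 0, 0, -0.18, 0, 0], [0, 0, 0, -0.18, 0, 0], [0, 0, 0, -0.18, 0, 0], [0, 0, 0, -0.18, 0, 0], [0, 0, 0, -0.18, 0, 0]])

```text
time: 15.78
eef_pos: [0.5796, 0.0789, 0.139]
tool_rot: [0.909, 1.374, -0.911]
ft_force: [-0.0, 0.6, -0.4]
width: 0.0871
```

>>> arm_command(steps=[[0, 0, 0, -0.18, 0, 0], [0, 0, 0, -0.18, 0, 0], [0, 0, 0, -0.18, 0, 0], [0, 0, 0, -0.18, 0, 0], [0, 0, 0, -0.18, 0, 0], [0, 0, 0, -0.18, 0, 0], [0, 0, 0, -0.18, 0, 0], [0, 0, 0, -0.18, 0, 0], [0, 0, 0, 0, 0, 0], [0, 0, 0, 0, 0, 0]])

```text
time: 17.02
eef_pos: [0.5804, 0.079, 0.1392]
tool_rot: [-0.204, 1.562, 0.205]
ft_force: [0.4, 0.5, 0.3]
width: 0.0869
```

Run:
```python
from h import *
plan([.583,.079,.055])
plan([.583,.079,.055],.165)
```

```text
t 17.02 pos [0.5804 0.079  0.1392] x [-0.001  0.    -1.   ] y [-0.258  0.966  0.   ] w 0.0869 F [0.4 0.5 0.3] Tq [ 0.11 -0.12  0.05] j6 -1.887
shift cm, after turn [ 8.42 -0.06  0.26]
t 17.02 pos [0.5804 0.079  0.1392] x [-0.001  0.    -1.   ] y [-0.258  0.966  0.   ] w 0.0869 F [0.4 0.5 0.3] Tq [ 0.11 -0.12  0.05] j6 -1.887
turn [ 0.0956 -0.0008 -0.0002]
shift cm, after turn [ 8.42 -0.04  0.25]
```

>>> arm_command(steps=[[2.5, -0.05, 0.25, 0, 0, 0], [2.5, 0, 0, 0, 0, 0], [2, 0, 0, 0, 0, 0], [1, 0, 0, 0, 0, 0], [0.4, 0, 0, 0, 0, 0], [0, 0, 0, 0, 0, 0]])

```text
time: 17.77
eef_pos: [0.5839, 0.0791, 0.0555]
tool_rot: [-0.206, 1.56, 0.206]
ft_force: [0.1, 0.2, 0.3]
width: 0.087
```

>>> arm_command(steps=[[0, 0, 0, 0, 0, 0], [0, 0, 0, 0, 0, 0], [0, 0, 0, 0, 0, 0], [0, 0, 0, 0, 0, 0], [0, 0, 0, 0, 0, 0], [0, 0, 0, 0, 0, 0]], claw=3.5, grip_force=8)

```text
time: 18.52
eef_pos: [0.5837, 0.079, 0.0553]
tool_rot: [-0.207, 1.561, 0.206]
ft_force: [-0.6, -1.0, 0.6]
width: 0.0434
```

Run:
```python
from h import *
plan([.583,.079,.055])
```

```text
t 18.52 pos [0.5837 0.079  0.0553] x [ 0. -0. -1.] y [-0.26   0.966 -0.   ] w 0.0434 F [-0.6 -1.   0.6] Tq [-0.01 -0.1  -0.01] j6 -1.889
shift cm, after turn [ 0.03  0.02 -0.07]
```

>>> arm_command(steps=[[0.045, 0, 0, 0.18, 0, 0], [0.045, 0, 0, 0.18, 0, 0], [0.045, 0, 0, 0.18, 0, 0], [0.045, 0, 0, 0.18, 0, 0], [0.045, 0, 0, 0.18, 0, 0], [0.045, 0, 0, 0.18, 0, 0], [0.045, 0, 0, 0.18, 0, 0], [0, 0, 0, 0, 0, 0]])

```text
time: 19.52
eef_pos: [0.5841, 0.0798, 0.0521]
tool_rot: [0.777, 1.428, -0.775]
ft_force: [0.2, 3.9, 0.2]
width: 0.044
```

Run:
```python
from h import *
plan([.583,.079,.055])
```

```text
t 19.52 pos [0.5841 0.0798 0.0521] x [ 0.001  0.001 -1.   ] y [0.839 0.544 0.001] w 0.044 F [0.2 3.9 0.2] Tq [ 0.52 -0.32 -0.08] j6 -0.631
shift cm, after turn [-0.29 -0.13  0.01]
```

>>> arm_command(steps=[[0.03, 0, 0, 0.12, 0, 0], [0.03, 0, 0, 0.12, 0, 0], [0.03, 0, 0, 0.12, 0, 0], [0, 0, 0, 0, 0, 0]])

```text
time: 20.02
eef_pos: [0.5843, 0.0799, 0.0512]
tool_rot: [1.049, 1.304, -1.046]
ft_force: [2.1, 4.6, -2.8]
width: 0.0437
```

Run:
```python
from h import *
plan([.583,.079,.055])
```

```text
t 20.02 pos [0.5843 0.0799 0.0512] x [ 0.002  0.001 -1.   ] y [0.977 0.215 0.002] w 0.0437 F [ 2.1  4.6 -2.8] Tq [ 0.77 -0.51 -0.09] j6 -0.273
shift cm, after turn [-0.38 -0.15  0.06]
```

>>> arm_command(steps=[[0, 0, 0, 0.1, 0, 0], [0, 0, 0, 0.1, 0, 0], [0, 0, 0, 0.1, 0, 0], [0, 0, 0, 0, 0, 0]])

```text
time: 20.52
eef_pos: [0.5846, 0.0799, 0.0505]
tool_rot: [1.272, 1.168, -1.268]
ft_force: [2.9, 5.0, -6.8]
width: 0.0437
```

Run:
```python
from h import *
plan([.583,.079,.055])
```

```text
t 20.52 pos [0.5846 0.0799 0.0505] x [ 0.002  0.001 -1.   ] y [ 0.997 -0.083  0.002] w 0.0437 F [ 2.9  5.  -6.8] Tq [ 0.84 -0.72 -0.03] j6 0.028
shift cm, after turn [-0.45 -0.15  0.1 ]
```

Turned 1.92 rad, no stiffening yet; the pads are being dragged down (Fz -6.8 N). I'll regrasp to relieve that.

>>> arm_command(steps=[[0, 0, 0, 0, 0, 0], [0, 0, 0, 0, 0, 0], [0.1, 0.05, -0.1, 0, 0, 0], [0, 0, 0, 0, 0, 0]], claw=5.5)

```text
time: 21.02
eef_pos: [0.5841, 0.08, 0.0502]
tool_rot: [1.272, 1.168, -1.272]
ft_force: [-0.8, 0.4, -0.1]
width: 0.055
```

>>> arm_command(steps=[[0, 0, 0, 0, 0, 0], [0, 0, 0, 0, 0, 0], [0, 0, 0, 0, 0, 0]], claw=3.5)

```text
time: 21.4
eef_pos: [0.5846, 0.08, 0.0503]
tool_rot: [1.272, 1.167, -1.272]
ft_force: [1.3, 0.3, -0.7]
width: 0.0433
```

Run:
```python
from h import *
plan([.583,.079,.055])
```

```text
t 21.4 pos [0.5846 0.08   0.0503] x [ 0.001 -0.    -1.   ] y [ 0.996 -0.086  0.001] w 0.0433 F [ 1.3  0.3 -0.7] Tq [-0.07 -0.25  0.01] j6 0.033
shift cm, after turn [-0.47 -0.15  0.11]
```

>>> arm_command(steps=[[0.02, 0, 0, 0.1, 0, 0], [0.02, 0, 0, 0.1, 0, 0], [0, 0, 0, 0, 0, 0]])

```text
time: 21.78
eef_pos: [0.5847, 0.08, 0.0497]
tool_rot: [1.417, 1.06, -1.415]
ft_force: [1.7, -1.7, -1.5]
width: 0.0437
```

Run:
```python
from h import *
plan([.583,.079,.055])
```

```text
t 21.77 pos [0.5847 0.08   0.0497] x [ 0.001 -0.    -1.   ] y [ 0.96  -0.281  0.001] w 0.0437 F [ 1.7 -1.7 -1.5] Tq [-0.05 -0.3  -0.02] j6 0.232
shift cm, after turn [-0.53 -0.14  0.14]
```

>>> arm_command(steps=[[0.02, 0, 0, 0.1, 0, 0], [0.02, 0, 0, 0.1, 0, 0], [0, 0, 0, 0, 0, 0]])

```text
time: 22.15
eef_pos: [0.5849, 0.0799, 0.0493]
tool_rot: [1.557, 0.939, -1.555]
ft_force: [1.9, -0.4, -3.5]
width: 0.0436
```

Run:
```python
from h import *
plan([.583,.079,.055])
```

```text
t 22.15 pos [0.5849 0.0799 0.0493] x [ 0.001 -0.    -1.   ] y [ 0.885 -0.465  0.001] w 0.0436 F [ 1.9 -0.4 -3.5] Tq [-0.13 -0.47 -0.03] j6 0.43
shift cm, after turn [-0.57 -0.13  0.17]
```

>>> arm_command(steps=[[0.02, 0, 0, 0.1, 0, 0], [0.02, 0, 0, 0.1, 0, 0], [0, 0, 0, 0, 0, 0]])

```text
time: 22.52
eef_pos: [0.585, 0.0799, 0.0488]
tool_rot: [1.693, 0.804, -1.691]
ft_force: [3.4, -2.3, -5.0]
width: 0.0436
```

Run:
```python
from h import *
plan([.583,.079,.055])
```

```text
t 22.52 pos [0.585  0.0799 0.0488] x [ 0.002 -0.    -1.   ] y [ 0.776 -0.631  0.001] w 0.0436 F [ 3.4 -2.3 -5. ] Tq [-0.22 -0.56 -0.01] j6 0.63
shift cm, after turn [-0.62 -0.1   0.19]
```

>>> arm_command(steps=[[0, 0, 0, 0, 0, 0], [0, 0, 0, 0, 0, 0], [-0.25, 0, 0, 0, 0, 0], [0, 0, 0, 0, 0, 0]], claw=5.5)

```text
time: 23.02
eef_pos: [0.5842, 0.0802, 0.0519]
tool_rot: [1.694, 0.803, -1.694]
ft_force: [-0.1, -0.0, 0.1]
width: 0.0547
```

>>> arm_command(steps=[[0, 0, 0, 0, 0, 0], [0, 0, 0, 0, 0, 0], [0, 0, 0, 0, 0, 0]], claw=3.5)

```text
time: 23.4
eef_pos: [0.5849, 0.0796, 0.0516]
tool_rot: [1.694, 0.801, -1.693]
ft_force: [1.3, -2.0, -0.4]
width: 0.0433
```

>>> arm_command(steps=[[0.02, 0, 0, 0.1, 0, 0], [0.02, 0, 0, 0.1, 0, 0], [0, 0, 0, 0, 0, 0]])

```text
time: 23.78
eef_pos: [0.5856, 0.0801, 0.0516]
tool_rot: [1.827, 0.65, -1.822]
ft_force: [2.4, -1.1, 1.5]
width: 0.0437
```

Run:
```python
from h import *
plan([.583,.079,.055])
```

```text
t 23.77 pos [0.5856 0.0801 0.0516] x [ 0.003  0.    -1.   ] y [ 0.633 -0.774  0.002] w 0.0437 F [ 2.4 -1.1  1.5] Tq [-0.19 -0.48 -0.21] j6 0.832
shift cm, after turn [-0.34 -0.08  0.27]
```

>>> arm_command(steps=[[0.02, 0, 0, 0.1, 0, 0], [0.02, 0, 0, 0.1, 0, 0], [0, 0, 0, 0, 0, 0]])

```text
time: 24.15
eef_pos: [0.5858, 0.0799, 0.0514]
tool_rot: [1.952, 0.483, -1.946]
ft_force: [2.5, -1.7, 2.5]
width: 0.0439
```

Run:
```python
from h import *
plan([.583,.079,.055])
```

```text
t 24.15 pos [0.5858 0.0799 0.0514] x [ 0.003 -0.    -1.   ] y [ 0.468 -0.884  0.002] w 0.0439 F [ 2.5 -1.7  2.5] Tq [-0.31 -0.56 -0.14] j6 1.031
shift cm, after turn [-0.36 -0.05  0.29]
```

>>> arm_command(steps=[[0, 0, 0, 0.1, 0, 0], [0, 0, 0, 0.1, 0, 0], [0, 0, 0, 0, 0, 0]])

```text
time: 24.52
eef_pos: [0.5857, 0.0796, 0.0512]
tool_rot: [2.07, 0.298, -2.064]
ft_force: [3.3, -3.6, 2.0]
width: 0.0438
```

Run:
```python
from h import *
plan([.583,.079,.055])
for f in ('top','side'): snap(f,f+'5')
```

```text
t 24.52 pos [0.5857 0.0796 0.0512] x [ 0.003 -0.001 -1.   ] y [ 0.283 -0.959  0.001] w 0.0438 F [ 3.3 -3.6  2. ] Tq [-0.6  -0.67 -0.14] j6 1.23
shift cm, after turn [-0.38 -0.02  0.27]
```

>>> arm_command(steps=[[0, 0, 0, 0, 0, 0], [0, 0, 0, 0, 0, 0], [0, 0, 0, 0, 0, 0], [0, 0, 0, 0, 0, 0]], claw=5.5)

```text
time: 25.12
eef_pos: [0.5835, 0.0804, 0.0504]
tool_rot: [2.067, 0.298, -2.07]
ft_force: [-0.3, -1.0, -0.0]
width: 0.0546
```

>>> arm_command(steps=[[0, 0, 0, 0, 0, 0], [0, 0, 0, 0, 0, 0], [0, 0, 0, 0, 0, 0]], claw=3.5)

```text
time: 25.5
eef_pos: [0.5844, 0.0792, 0.0507]
tool_rot: [2.068, 0.296, -2.068]
ft_force: [-0.1, -3.5, -1.0]
width: 0.0438
```

Run:
```python
from h import *
plan([.583,.079,.055])
```

```text
t 25.5 pos [0.5844 0.0792 0.0507] x [ 0.    -0.001 -1.   ] y [ 0.281 -0.96   0.001] w 0.0438 F [-0.1 -3.5 -1. ] Tq [-0.74 -0.01 -0.03] j6 1.233
shift cm, after turn [-0.43 -0.02  0.14]
```

>>> arm_command(steps=[[0, 0, 0, 0.06, 0, 0], [0, 0, 0, 0, 0, 0]])

```text
time: 25.75
eef_pos: [0.5856, 0.0794, 0.0507]
tool_rot: [2.104, 0.237, -2.099]
ft_force: [2.7, -4.5, -4.7]
width: 0.0439
```

Run:
```python
from h import *
plan([.583,.079,.055])
```

```text
t 25.75 pos [0.5856 0.0794 0.0507] x [ 0.003 -0.001 -1.   ] y [ 0.223 -0.975  0.001] w 0.0439 F [ 2.7 -4.5 -4.7] Tq [-0.71 -0.5   0.02] j6 1.292
shift cm, after turn [-0.43 -0.01  0.26]
```

>>> arm_command(steps=[[0, 0, 0, 0.12, 0, 0], [0, 0, 0, 0, 0, 0]])

```text
time: 26.0
eef_pos: [0.5863, 0.0794, 0.0511]
tool_rot: [2.172, 0.112, -2.162]
ft_force: [4.2, -5.1, -2.9]
width: 0.0439
```

Run:
```python
from h import *
plan([.583,.079,.055])
```

```text
t 26.0 pos [0.5863 0.0794 0.0511] x [ 0.004 -0.001 -1.   ] y [ 0.105 -0.995  0.001] w 0.0439 F [ 4.2 -5.1 -2.9] Tq [-0.67 -0.61 -0.12] j6 1.413
shift cm, after turn [-0.39  0.01  0.33]
```

>>> arm_command(steps=[[0, 0, 0, 0, 0, 0], [0, 0, 0, 0, 0, 0], [0, 0, 0, 0, 0, 0], [-2, 0, 0, 0, 0, 0], [-3, 0, 0, 0, 0, 0], [-3, 0, 0, 0, 0, 0], [-2, 0, 0, 0, 0, 0], [0, 0, 0, 0, 0, 0]], claw=7.0)

```text
time: 27.0
eef_pos: [0.5852, 0.0804, 0.1523]
tool_rot: [2.171, 0.114, -2.163]
ft_force: [0.3, 0.5, -0.1]
width: 0.07
```

Run:
```python
from h import *
plan([.583,.08,.0515])
snap('side','s6')
g=lambda i: np.uint8(np.clip(255*(i/255.)**.6,0,255))
f=lambda n: cv2.resize(cv2.imread(f'pics/{n}.png')[178:228,270:320],(400,400),interpolation=2)
cv2.imwrite('pics/v4.png',g(np.hstack([f('s3'),f('s6')])))
```

```text
t 27.0 pos [0.5852 0.0804 0.1523] x [ 0.004  0.    -1.   ] y [ 0.105 -0.994  0.   ] w 0.07 F [ 0.3  0.5 -0.1] Tq [ 0.02 -0.02 -0.02] j6 1.413
shift cm, after turn [1.008e+01 1.000e-02 2.600e-01]
```

View pics/v4.png

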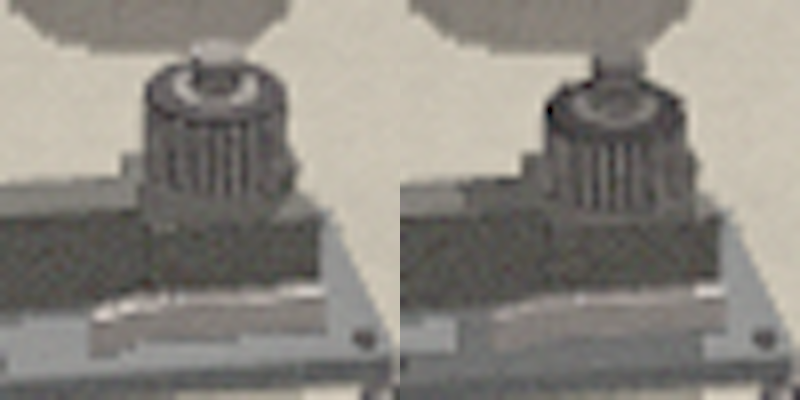

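The collar has dropped about 18–20 crop px (roughly 6.5 mm) and its underside looks to be at the block's top. I'll regrasp on centre and measure the averaged turning torque.

>>> arm_command(steps=[[3, 0.19, 0, 0, 0, 0], [3, 0, 0, 0, 0, 0], [3, 0, 0, 0, 0, 0], [1, 0, 0, 0, 0, 0], [0, 0, 0, 0, 0, 0], [0, 0, 0, 0, 0, 0]])

```text
time: 27.8
eef_pos: [0.5851, 0.0782, 0.0515]
tool_rot: [2.169, 0.114, -2.166]
ft_force: [-0.4, 0.6, 0.2]
width: 0.0699
```

```bash
cat >> h.py <<'E'
def avg(n=6):
    L=[]
    for i in range(n):
        manip.camera('side'); s=manip.get_state(); L.append([*s['ft_force'],*s['wrist_torque'],s['effort'][5],*(np.array(s['eef_pos'])*1e3),s['joint_pos'][5]])
    print(round(s['time'],2),'F',np.mean(L,0)[:3].round(1),'T',np.mean(L,0)[3:6].round(3),'e6',np.mean(L,0)[6].round(3),'sd',np.std(L,0)[5:7].round(3),'pos',np.mean(L,0)[7:].round(2))
E
python3 -c "
from h import *
avg()"
```

```text
28.1 F [-0.3 -0.1  0. ] T [ 0.     0.001 -0.01 ] e6 0.0 sd [0.038 0.   ] pos [585.1   78.21  51.68   1.41]
```

>>> arm_command(steps=[[0, 0, 0, 0, 0, 0], [0, 0, 0, 0, 0, 0], [0, 0, 0, 0, 0, 0], [0, 0, 0, 0, 0, 0]], claw=3.5, grip_force=8)

```text
time: 28.6
eef_pos: [0.5842, 0.0791, 0.0506]
tool_rot: [2.169, 0.114, -2.169]
ft_force: [-1.1, 3.9, 0.9]
width: 0.044
```

```bash
python3 -c "
from h import *
avg()"
```

```text
28.9 F [0.  5.  0.7] T [ 0.859  0.018 -0.074] e6 -0.062 sd [0.018 0.003] pos [584.25  79.08  50.64   1.41]
```

>>> arm_command(steps=[[0, 0, 0, 0.06, 0, 0], [0, 0, 0, 0, 0, 0]])

```text
time: 29.15
eef_pos: [0.583, 0.079, 0.0506]
tool_rot: [2.196, 0.05, -2.203]
ft_force: [-2.4, 4.7, 2.0]
width: 0.0441
```

```bash
python3 -c "
from h import *
avg()"
```

```text
29.45 F [-2.   5.2  2.1] T [ 0.878  0.31  -0.016] e6 -0.002 sd [0.031 0.   ] pos [582.98  79.03  50.63   1.47]
```

>>> arm_command(steps=[[0, 0, 0, 0.06, 0, 0], [0, 0, 0, 0, 0, 0]])

```text
time: 29.7
eef_pos: [0.5819, 0.0792, 0.0506]
tool_rot: [-2.208, 0.015, 2.219]
ft_force: [-2.7, 5.6, 2.9]
width: 0.0434
```

```bash
python3 -c "
from h import *
avg()"
```

```text
30.0 F [-3.4  4.7  3.4] T [0.912 0.593 0.017] e6 0.041 sd [0.038 0.   ] pos [581.93  79.13  50.58   1.53]
```

>>> arm_command(steps=[[0, 0, 0, 0, 0, 0], [0, 0, 0, 0, 0, 0], [0, -0.12, 0.04, 0, 0, 0], [0, 0, 0, 0, 0, 0]], claw=5.5)

```text
time: 30.5
eef_pos: [0.5842, 0.0792, 0.0507]
tool_rot: [-2.214, 0.017, 2.214]
ft_force: [-0.6, 0.9, -0.3]
width: 0.0544
```

```bash
python3 -c "
from h import *
avg(3)"
```

```text
30.65 F [ 0.2 -0.1 -0.6] T [ 0.033  0.005 -0.025] e6 0.0 sd [0.019 0.   ] pos [584.16  79.26  50.69   1.53]
```

>>> arm_command(steps=[[0, 0, 0, 0, 0, 0], [0, 0, 0, 0, 0, 0], [0, 0, 0, 0, 0, 0], [0, 0, 0, 0, 0, 0]], claw=3.5)

```text
time: 31.15
eef_pos: [0.5841, 0.0792, 0.0507]
tool_rot: [-2.214, 0.017, 2.214]
ft_force: [-0.5, -1.5, -0.2]
width: 0.0437
```

```bash
python3 -c "
from h import *
avg()"
```

```text
31.45 F [ 0.  -2.2 -0. ] T [-0.31   0.037 -0.007] e6 0.001 sd [0.029 0.001] pos [584.06  79.19  50.7    1.53]
```

>>> arm_command(steps=[[0, 0.04, -0.04, 0, 0, 0], [0, 0, 0, 0.06, 0, 0], [0, 0, 0, 0, 0, 0]])

```text
time: 31.82
eef_pos: [0.585, 0.0791, 0.0508]
tool_rot: [-2.185, 0.081, 2.182]
ft_force: [0.2, -1.8, -0.7]
width: 0.0438
```

```bash
python3 -c "
from h import *
avg()"
```

```text
32.12 F [ 1.4 -0.8 -1.1] T [-0.041 -0.26   0.026] e6 0.024 sd [0.023 0.006] pos [585.02  79.13  50.76   1.59]
```

>>> arm_command(steps=[[0, 0, 0, 0.06, 0, 0], [0, 0, 0, 0, 0, 0]])

```text
time: 32.38
eef_pos: [0.5838, 0.0793, 0.0508]
tool_rot: [-2.15, 0.145, 2.153]
ft_force: [-0.2, -0.5, 1.6]
width: 0.0436
```

```bash
python3 -c "
from h import *
avg()"
```

```text
32.67 F [-1.7  0.1  2.1] T [0.099 0.185 0.014] e6 0.018 sd [0.027 0.006] pos [583.79  79.25  50.75   1.65]
```

>>> arm_command(steps=[[0, 0, 0, 0.06, 0, 0], [0, 0, 0, 0, 0, 0]])

```text
time: 32.92
eef_pos: [0.5846, 0.0792, 0.0508]
tool_rot: [-2.119, 0.206, 2.119]
ft_force: [-0.3, -0.1, 0.9]
width: 0.0437
```

```bash
python3 -c "
from h import *
avg()"
```

```text
33.23 F [-0.2  1.2  1.6] T [0.224 0.076 0.04 ] e6 0.028 sd [0.044 0.006] pos [584.56  79.14  50.75   1.71]
```

>>> arm_command(steps=[[0, 0, 0, 0.15, 0, 0], [0, 0, 0, 0.15, 0, 0]])

```text
time: 33.48
eef_pos: [0.5843, 0.0792, 0.0506]
tool_rot: [-1.942, 0.495, 1.942]
ft_force: [-0.8, 3.1, 0.8]
width: 0.0437
```

```bash
python3 -c "
from h import *
s=manip.get_state();print(s['dq'][5],s['effort'][5],s['wrist_torque'],s['ft_force'],s['joint_pos'][5])
avg(1);avg(1);avg(1)"
```

```text
1.1891396852250558 -0.5316365137696266 [0.30926435 0.1278748  0.23089828] [-0.77418304  3.14522794  0.81378652] 2.014945314150023
33.52 F [-0.3  1.3  1.5] T [ 0.351  0.156 -0.055] e6 0.288 sd [0. 0.] pos [584.29  79.28  50.64   2.02]
33.58 F [-0.5  1.4  1.4] T [ 0.34   0.098 -0.224] e6 0.177 sd [0. 0.] pos [584.28  79.25  50.64   2.01]
33.62 F [-0.7  2.5  1.3] T [ 0.389  0.077 -0.226] e6 -0.092 sd [0. 0.] pos [584.3   79.26  50.64   2.01]
```

>>> arm_command(steps=[[0, 0, 0, 0.15, 0, 0], [0, 0, 0, 0.15, 0, 0]])

```text
time: 33.88
eef_pos: [0.5847, 0.0789, 0.0507]
tool_rot: [-1.754, 0.737, 1.752]
ft_force: [0.1, 1.4, 0.1]
width: 0.0437
```

```bash
python3 -c "
from h import *
s=manip.get_state();print(s['dq'][5],s['effort'][5],s['wrist_torque'],s['ft_force'],s['joint_pos'][5])
avg(1);avg(1);snap('top','t7')
import cv2"
```

```text
1.1873651371888208 -0.5315679498016834 [0.21433864 0.01718126 0.22509153] [0.10418794 1.3725797  0.09865633] 2.3123750371930516
33.92 F [0.1 0.9 1. ] T [ 0.281 -0.03   0.013] e6 0.306 sd [0. 0.] pos [584.73  78.92  50.71   2.32]
33.98 F [-0.9  0.9  0.6] T [ 0.202 -0.016 -0.145] e6 0.19 sd [0. 0.] pos [584.72  78.95  50.7    2.31]
```

Over the last 0.6 rad of turn, Fz shows no descent drag and the torque is about 0.2 Nm. Total commanded turn is now over 4 rad, more than the 3.4 rad maximum. So the fingers are slipping on a nipped collar. I'll open, withdraw and check.

>>> arm_command(steps=[[0, 0, 0, 0, 0, 0], [0, 0, 0, 0, 0, 0], [0, 0, 0, 0, 0, 0], [0, 0, 0, 0, 0, 0], [-2, 0, 0, 0, 0, 0], [-3, 0, 0, 0, 0, 0], [-3, 0, 0, 0, 0, 0], [-2, 0, 0, 0, 0, 0], [0, 0, 0, 0, 0, 0]], claw=8.0)

```text
time: 35.15
eef_pos: [0.5857, 0.079, 0.1524]
tool_rot: [-1.757, 0.735, 1.75]
ft_force: [-0.3, -1.2, -0.5]
width: 0.0799
```

Run:
```python
from h import *
snap('side','s8')
a,b=[cv2.imread(f'pics/{n}.png')[185:215,285:310].astype(float) for n in('s6','s8')]
print(cv2.phaseCorrelate(a.mean(2),b.mean(2)),manip.get_state()['width'])
g=lambda i: np.uint8(np.clip(255*(i/255.)**.6,0,255))
f=lambda n: cv2.resize(cv2.imread(f'pics/{n}.png')[178:228,270:320],(400,400),interpolation=2)
cv2.imwrite('pics/v5.png',g(np.hstack([f('s6'),f('s8')])))
```

```text
((0.7007218465504792, 0.013735978858941067), 1.0536736628697003) 0.07972902244058368
```

View pics/v5.png

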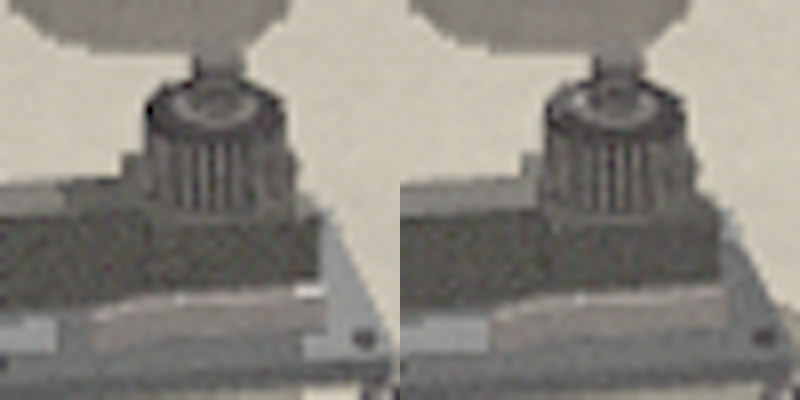

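Collar height is unchanged (0.01 px) despite about 0.9 rad more finger turning, the block is still home, and the gripper is clear. Handing in.

```bash
python3 -c "
from h import *
print(manip.job_done())"
```

```text
the job is handed in; nothing more can be done
None
```

I slid the taller block flat between the rails of the larger grey stand until its slot met the post. Then I spun the collar down with an 8 N pinch until the fingers slipped, withdrew, and handed the job in at about 35 s of the 72 s allowed. The hand-in gave no verdict.

**What the last checks showed:**
- **Block:** it met the post with a 4–6 N push. It still looked home and flat in the last picture, where I judged its position by eye.
- **Collar:** its height did not change (0.01 px) over about 0.9 rad of further finger turning. Turning it clockwise in that grip gave peaks of 0.15–0.22 Nm, which fits a press of about 14 N.
- **Gripper:** it was open and about 10 cm above the collar when I handed in.

**What disagreed or stayed unmeasured:**
- **Grip off-centre:** a few collar grips were about 1 mm off, with up to 5 N of sideways force.
- **Torque readings:** these were noisy, and readings taken at rest fell to nearly zero. The nip therefore rests on the slip and the unchanged height; I could not measure the contact force directly.
- **Other items:** I did not re-measure the shorter block or the bystanders at the end. I saw no unexpected contact forces while passing over them.

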